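# Clip the clean ink roller into its rack

## Robot

A 7-joint arm with a two-finger parallel gripper is mounted at the origin on the work surface. World frame = base frame: x ahead of the robot, y to its left, z up, the work surface at z = 0. Lengths are in m, angles in rad, forces in N, time in s.
With the tool pointing down it reaches from about 0.35 to 0.9 m from the base axis. Payload 8.1 kg.
Tool frame: the origin (TCP) lies at the very end of the fingers, on their centre line; the grasp point (between the pads) lies grip_point_offset behind it (grip_point_offset is the distance from the TCP to the grasp point, in m); z points along the fingers, y is the direction in which the jaws open and shut (so a half turn about z gives the same grasp; the last joint's range is limited). The gripper opens to 92 mm and grips with 3 to 60 N. Pads are 19 mm wide; open, the fingers measure 130 mm over their backs; the gripper's body (75 mm by 190 mm) begins 47 mm behind the grasp point.
Start: joints at [-1.217, 0.434, 0.025, 1.573, -0.012, 1.134, -0.075], TCP at [0.276, 0.561, 0.227] pointing down, gripper open.
Joint ranges: [-2.62, 2.62], [-0.44, 2.09], [-1.27, 1.32], [0.08, 2.57], [-1.32, 4.46], [0.12, 2], [-2.74, 2.74]. Speed limits (rad/s): [2.22, 2.22, 3.01, 3.01, 3.14, 3.14, 3.14].

## Interface

Orientations are given as a rotation vector (axis times angle).
In Python, from cell import * gives the robot as it stands.
- The arm moves only by the tool drive_tool, never from a script. Its argument "increments" is a list of rows, each an object of numbers: "grip": the gripper's target within -1 to 1 (shut at 1, half-way at 0, fully open at -1); "tx", "ty", "tz": the shift along the world's x, y, z normalised to -1 to 1, where 1 is 400 mm; "turn": the turn about the world's z normalised to -1 to 1, where 1 is 60 degrees. In form: [{"grip": .., "tx": .., "ty": .., "tz": .., "turn": ..}, ...]. A call has 1 to 20 rows; each row is the pose to reach, as a shift and turn from the pose measured when the call began; what a row does not reach only later rows make up. A row lasts 1/10 s, in which the tool goes at most 50 mm and 8.59 degrees, less where a joint would pass 70% of its speed; a pose out of reach is approached as far as the arm can. A call with a number of a shift or a turn outside -1 to 1 is refused whole. A call with a gripper value outside its range is refused whole. The fingers move at their own pace and stop on an object; "newtons" is the grip in N (left out, the last holds). Time passes only in rows, so rows that repeat a pose let the fingers close. It gives the time, the measured TCP pose, the force and the opening at its end, in the units of the state.
- observe(): the state, without advancing time (a new reading comes with each control period).
- get_image(name): name is "scene" or "top"; returns the picture (400x640x3 uint8, red, green, blue); there is no depth.
- camera_info(name): a dict with "fx", "fy", "cx", "cy" (pixels), "eye" and "rotation" of the camera in the world. Camera axes: x right, y down, z forward; pixel columns grow to the right and rows downward; lengths in m; the calibration is good to about 2 mm. A picture is of the moment at which its call begins. camera_info takes no time and is no camera call.
- sign_off(): hands the job in, once; it reports no verdict.
The state is a dict: "clock": time; "joints": joint angles; "dq": joint speeds; "joint_efforts": joint torques, N m; "position": TCP position; "ee_rot": TCP orientation; "force": force on the tool from outside, world axes, zero at the start; "ft_torque": the same for the moment, N m; "width": opening from 0.0 (shut) to 1.0 (fully open).
Only numpy, scipy, OpenCV 4.12 (cv2) and the standard library are available. Lean on these libraries where they do the work, as an engineer would, in place of code of your own. Each camera call takes 0.05 s, during which the arm holds its last target. There are 200 camera calls.

## Task

In the print studio, take the spare roller with the orange cover off its wooden stand and press it down into the two steel spring clips of the rack, so that both shaft ends snap fully home, then let go. Do not drop it, and leave the black roller and the ink tin where they are.

Things in the scene. Friction and masses are not known exactly. Their poses are not given: they have to be found in the camera images.
- orange_roller: Roller to clip in: orange cylinder 36 mm across, 80 long, amid a steel shaft 14 across, 160 long; 0.15-0.3 kg. Origin at its centre, x along the shaft. Starts level, shaft ends in open V blocks (centred 62 mm either side, 14 thick) of a pale plywood stand 190 x 66 mm, board 10 thick; axis 45 mm above the table. Lifts straight out; space under it is free down to the board.
- rack: Fixed brown board 190 (x) x 66 (y) x 12 mm, origin under its centre, z up. Two steel C clips at x = +/-60, 12 thick, open up: sprung jaws, throat 9 wide at z 62, flared lips to z 78. Lips guide a shaft up to 10 mm off sideways: clips shift on soft springs, then recentre. Home: shaft along x, axis at z 55, y 0, x 0 (+/-14 play). Press straight down, 10-20 N in all, to snap in. Between clips: free.
- black_roller: Bystander: roller of the same size and shape with a black cover, lying in the other plywood stand. Origin at its centre on the axis, 45 mm above the table, x along the shaft. To be left alone.
- ink_tin: Bystander: closed round ink tin, 72 mm in diameter, 65 mm high, standing on the table off to one side. Origin at the centre of its underside. To be left alone.
Mind the look-alikes: they are no part of the job. What is shaped like the rack but green or pink is not meant. There is more than one size of the orange_roller; the one meant has the size given above.

How it is judged:
By the outcome, as a careful person would: the job done as asked, in the order asked, and still so for the second after the job is handed in, with the robot touching nothing.
It also fails if it takes over 38 s, if anything falls off the work surface, if the arm or the gripper's body presses on something with over 40 N, if the wrist force passes 120 N, or if a joint passes its speed limit or range.

## Working session

There is one attempt and no reset: what is moved stays moved. The work goes in short steps, Python scripts to look and compute and a tool call to move; the robot and the scene stay as the last step left them, time stands still between calls to the robot, and variables do not carry over. Pictures are saved under pics/ and viewed, about 8 in all and at most 12, crops included, and the job is handed in when it is done.

Besides the shell and the picture viewer there is one more tool, called after "Request:" as name(argument=value, ...) on one line, values as JSON. drive_tool: Moves the arm, as the interface text tells. Its arguments: {"type":"object","properties":{"increments":{"type":"array","items":{"type":"object","properties":{"grip":{"type":"number"},"tx":{"type":"number"},"ty":{"type":"number"},"tz":{"type":"number"},"turn":{"type":"number"}}}},"newtons":{"type":"number"}},"required":["increments"]}

```bash
mkdir -p pics
python3 - <<'E'
from cell import *
import cv2
for n in("scene","top"):
    im=get_image(n); cv2.imwrite(f"pics/{n}0.png",im[:,:,::-1]); c=camera_info(n); print(n,c)
s=observe(); print(s)
try: print(grip_point_offset)
except Exception as e: print(e)
E
```

```text
scene {'fx': 409.05070136633736, 'fy': 409.05070136633736, 'cx': 319.42007312327183, 'cy': 199.80935055084305, 'eye': array([ 1.19917912, -0.71756147,  0.85446082]), 'rotation': array([-2.12428834, -0.83547472,  0.39289173])}
top {'fx': 474.53917520728885, 'fy': 474.53917520728885, 'cx': 319.8880600602123, 'cy': 202.44409474968424, 'eye': array([ 0.35002688, -0.00781826,  1.50252394]), 'rotation': array([-2.13417144,  2.19338133, -0.07718965])}
{'clock': 0.1, 'joints': array([-1.21659635,  0.43517098,  0.02500765,  1.57401972, -0.01158881,
        1.13401627, -0.07513577]), 'dq': array([-0.00034419, -0.00099372,  0.00054645, -0.00235381, -0.00155371,
       -0.00093633,  0.00091443]), 'joint_efforts': array([ 1.43147365e-03, -6.69117737e+01,  9.86932777e-01, -3.15146434e+01,
       -6.06379774e-02,  3.72739148e-02,  7.19259856e-05]), 'position': array([0.27553531, 0.56045878, 0.22600761]), 'ee_rot': array([-7.11478251e-01, -3.05978524e+00,  2.29138918e-03]), 'force': array([-0.16464778,  0.1824901 ,  0.28051588]), 'ft_torque': array([-0.00677596, -0.0334247 , -0.01790798]), 'width': 1.0018056256514274}
0.0188
```

View pics/scene0.png

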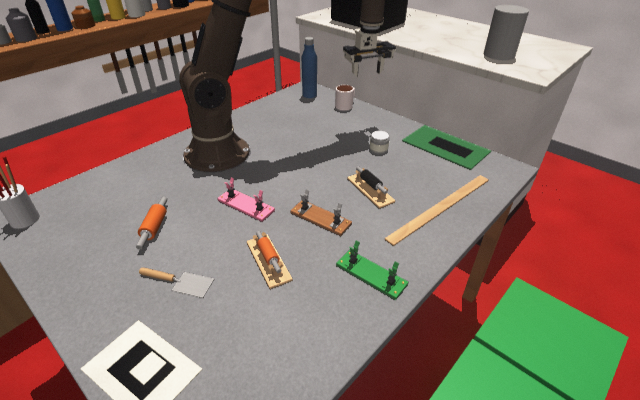

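View pics/top0.png

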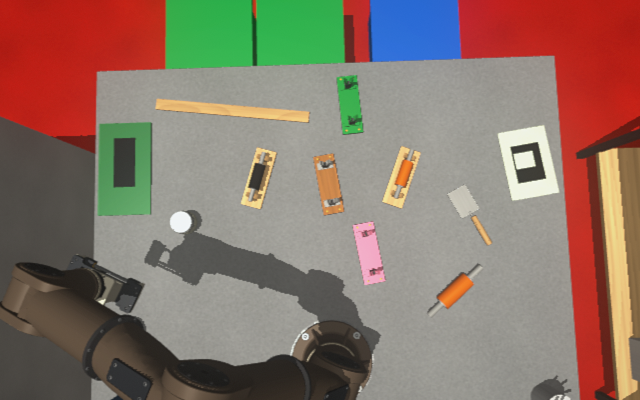

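The scene view shows the orange roller in its stand at (268,252) and the brown rack at (321,215). In the top view they are at (402,173) and (328,184). The larger loose orange roller, at top (455,290), is a decoy, and so are the pink and green racks.

```bash
cat > h.py <<'E'
from cell import *
import cv2, numpy as np
from scipy.spatial.transform import Rotation as R
def ray(n,p,z):
    c=camera_info(n); d=R.from_rotvec(c["rotation"]).as_matrix()@np.array([(p[0]-c["cx"])/c["fx"],(p[1]-c["cy"])/c["fy"],1])
    e=np.array(c["eye"]); return (e+d*(z-e[2])/d[2])
def proj(n,P):
    c=camera_info(n); q=R.from_rotvec(c["rotation"]).as_matrix().T@(np.array(P)-c["eye"]); return np.array([c["fx"]*q[0]/q[2]+c["cx"],c["fy"]*q[1]/q[2]+c["cy"]])
def mask(im,lo,hi,box):
    h=cv2.cvtColor(im,cv2.COLOR_RGB2HSV); m=cv2.inRange(h,lo,hi); b=np.zeros_like(m); x0,y0,x1,y1=box; b[y0:y1,x0:x1]=255; return m&b
def big(m):
    return max(cv2.findContours(m,0,cv2.CHAIN_APPROX_NONE)[0],key=cv2.contourArea)
E
python3 - <<'E'
from h import *
boxes={"top":((375,140,430,215),(305,145,350,222)),"scene":((240,225,300,295),(285,180,358,240))}
for n in ("top","scene"):
    im=cv2.cvtColor(cv2.imread(f"pics/{n}0.png"),cv2.COLOR_BGR2RGB)
    for k,(bx) in zip(("rol","rack"),boxes[n]):
        h=cv2.cvtColor(im,cv2.COLOR_RGB2HSV)
        m=mask(im,(5,190,90),(14,255,255),bx) if k=="rol" else cv2.morphologyEx(mask(im,(4,80,60),(18,255,255),bx),cv2.MORPH_CLOSE,np.ones((9,9)))
        c=big(m); r=cv2.minAreaRect(c); z=0.047 if k=="rol" else 0.012
        b=cv2.boxPoints(r); w=np.array([ray(n,p,z)[:2] for p in b]); e=[np.linalg.norm(w[1]-w[0]),np.linalg.norm(w[2]-w[1])]
        l=(w[1]-w[0]) if e[0]>e[1] else w[2]-w[1]
        print(n,k,cv2.contourArea(c),r,"centre",w.mean(0).round(4),"sizes",np.round(e,4),"yaw",np.degrees(np.arctan2(l[1],l[0])).round(1)%180)
    print("hsv",h[184,328] if n=="top" else h[215,321],h[173,404] if n=="top" else h[252,268])
t=cv2.imread("pics/top0.png")[135:225,300:430]; s=cv2.imread("pics/scene0.png")[175:295,235:365]
cv2.imwrite("pics/crop.png",np.vstack([cv2.resize(t,(520,360),interpolation=2)][:1]))
E
```

```text
top rol 214.0 ((403.95001220703125, 172.65000915527344), (9.803059577941895, 25.298219680786133), 18.43494987487793) centre [ 0.5704 -0.2407] sizes [0.0791 0.0301] yaw 159.5
top rack 1170.5 ((328.2354431152344, 183.771240234375), (59.43394088745117, 21.085935592651367), 79.50852966308594) centre [ 0.5478 -0.006 ] sizes [0.0671 0.1896] yaw 8.699999999999989
hsv [ 14 158 204] [ 14 213 243]
scene rol 37.0 ((263.68896484375, 249.77120971679688), (19.87518882751465, 5.27301025390625), 59.534454345703125) centre [ 0.5601 -0.2471] sizes [0.0156 0.0731] yaw 160.6
scene rack 899.5 ((320.6714782714844, 216.7196044921875), (60.3953742980957, 17.87734603881836), 24.537729263305664) centre [ 0.5512 -0.012 ] sizes [0.0847 0.2131] yaw 7.6
hsv [ 12 147 191] [ 11 187 237]
```

View pics/crop.png

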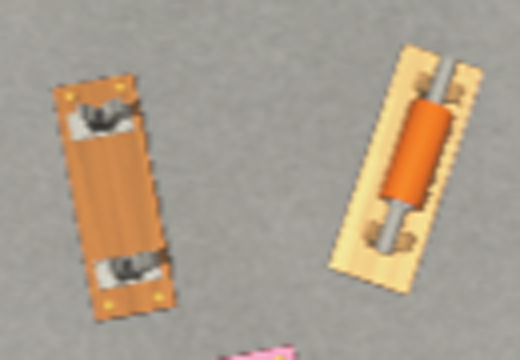

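The crop shows the rack's board cleanly. The roller's cover is at crop (416,155), with its shaft running from (447,58) to (386,250). My first orange mask was too narrow, so I'll widen it and cross-check with the stand outline and the scene view.

Run:
```python
from h import *
for n,bx in (("top",(375,140,430,215)),("scene",(240,225,300,295))):
    im=cv2.cvtColor(cv2.imread(f"pics/{n}0.png"),cv2.COLOR_BGR2RGB)
    for k,lo,hi,z in (("rol",(4,165,70),(14,255,255),.047),("stand",(4,40,110),(28,255,255),.010)):
        m=cv2.morphologyEx(mask(im,lo,hi,bx),cv2.MORPH_CLOSE,np.ones((9,9) if k=="stand" else (3,3)))
        c=big(m); r=cv2.minAreaRect(c); b=cv2.boxPoints(r)
        w=np.array([ray(n,p,z)[:2] for p in b]); e=[np.linalg.norm(w[1]-w[0]),np.linalg.norm(w[2]-w[1])]
        l=(w[1]-w[0]) if e[0]>e[1] else w[2]-w[1]
        print(n,k,r,w.mean(0).round(4),np.round(e,4),"yaw",np.degrees(np.arctan2(l[1],l[0])).round(1)%180)
    print([proj(n,(0.567,-0.241,.045)).round(1)])
a,b=[ray("top",p,.045)[:2] for p in ((411.75,149.5),(396.5,197.5))]
print(a,b,(a+b)/2,np.linalg.norm(a-b),np.degrees(np.arctan2(*(a-b)[::-1])))
# clips: dark pixels in rack box
im=cv2.cvtColor(cv2.imread("pics/top0.png"),cv2.COLOR_BGR2RGB)
for bx in((316,155,345,170),(322,195,346,210)):
    m=mask(im,(0,0,0),(180,255,110),bx); print("clip",[ray("top",np.argwhere(m)[:,::-1].mean(0),z)[:2].round(4) for z in(.055,.07)])
yw=np.radians(8.7)
for s in(-.06,.06):print(.5478+s*np.cos(yw),-.006+s*np.sin(yw))
```

```text
top rol ((403.9500732421875, 172.65000915527344), (10.435514450073242, 25.298219680786133), 18.43494987487793) [ 0.5704 -0.2407] [0.0791 0.0321] yaw 159.5
top stand ((401.1600036621094, 176.78341674804688), (22.000001907348633, 60.08108901977539), 18.924644470214844) [ 0.5635 -0.2374] [0.1925 0.0695] yaw 159.1
[array([404. , 173.8])]
scene rol ((267.5000305175781, 250.00006103515625), (27.280029296875, 12.521980285644531), 63.43495178222656) [ 0.5676 -0.2401] [0.0367 0.1017] yaw 157.0
scene stand ((268.60003662109375, 259.20001220703125), (57.24333572387695, 25.043960571289062), 63.43495178222656) [ 0.5626 -0.2373] [0.0775 0.2161] yaw 156.7
[array([267. , 250.2])]
[ 0.64242536 -0.26819314] [ 0.4941297 -0.2148795] [ 0.56827753 -0.24153632] 0.15758790509960122 -19.773970918196113
clip [array([ 0.6016, -0.0013]), array([ 0.599 , -0.0014])]
clip [array([ 0.4861, -0.0223]), array([ 0.4847, -0.0221])]
0.48849036679147895 -0.015075649214833153
0.607109633208521 0.0030756492148331527
```

Roller is at about (0.567, -0.240) with yaw -20.4°. The rack is at about (0.548, -0.006) with yaw 8.7°. Moving over at height first.

Request:
drive_tool(increments=[{"grip": -1,"tx": 0.09,"ty": -0.11,"tz": 0,"turn": 0.02},{"grip": -1,"tx": 0.17,"ty": -0.22,"tz": 0,"turn": 0.04},{"grip": -1,"tx": 0.24,"ty": -0.33,"tz": 0,"turn": 0.06},{"grip": -1,"tx": 0.31,"ty": -0.44,"tz": 0,"turn": 0.08},{"grip": -1,"tx": 0.37,"ty": -0.55,"tz": 0,"turn": 0.097},{"grip": -1,"tx": 0.42,"ty": -0.66,"tz": 0,"turn": 0.097},{"grip": -1,"tx": 0.46,"ty": -0.77,"tz": 0,"turn": 0.097},{"grip": -1,"tx": 0.5,"ty": -0.88,"tz": 0,"turn": 0.097},{"grip": -1,"tx": 0.53,"ty": -1,"tz": 0,"turn": 0.097},{"grip": -1,"tx": 0.53,"ty": -1,"tz": 0,"turn": 0.097}])

```text
clock: 1.1
position: [0.489, 0.1532, 0.226]
ee_rot: [0.569, 3.089, -0.007]
force: [-0.2, 1.1, 0.1]
width: 1.001
```

Request:
drive_tool(increments=[{"grip": -1,"tx": 0.02,"ty": -0.11,"tz": 0,"turn": 0.008},{"grip": -1,"tx": 0.05,"ty": -0.22,"tz": 0,"turn": 0.008},{"grip": -1,"tx": 0.08,"ty": -0.33,"tz": 0,"turn": 0.008},{"grip": -1,"tx": 0.11,"ty": -0.44,"tz": 0,"turn": 0.008},{"grip": -1,"tx": 0.14,"ty": -0.55,"tz": 0,"turn": 0.008},{"grip": -1,"tx": 0.16,"ty": -0.66,"tz": 0,"turn": 0.008},{"grip": -1,"tx": 0.18,"ty": -0.77,"tz": 0,"turn": 0.008},{"grip": -1,"tx": 0.19,"ty": -0.88,"tz": 0,"turn": 0.008},{"grip": -1,"tx": 0.195,"ty": -0.983,"tz": -0.1,"turn": 0.008},{"grip": -1,"tx": 0.195,"ty": -0.983,"tz": -0.2,"turn": 0.008},{"grip": -1,"tx": 0.195,"ty": -0.983,"tz": -0.25,"turn": 0.008},{"grip": -1,"tx": 0.195,"ty": -0.983,"tz": -0.25,"turn": 0.008},{"grip": -1,"tx": 0.195,"ty": -0.983,"tz": -0.25,"turn": 0.008}])

```text
clock: 2.4
position: [0.5672, -0.2396, 0.1263]
ee_rot: [0.555, 3.092, -0.006]
force: [-0.6, -0.3, 0.4]
width: 0.998
```

Run:
```python
from h import *
s=observe();print(s["joints"].round(2),s["position"],s["clock"])
im=get_image("scene")[:,:,::-1]; t=get_image("top")[:,:,::-1]
a=cv2.resize(im[150:300,220:370],(400,400),interpolation=2); b=cv2.resize(t[110:235,300:425],(400,400),interpolation=2)
cv2.imwrite("pics/a1.png",np.hstack([a,b]))
```

```text
[ 0.1   0.52  0.3   1.73 -0.18  0.91  1.69] [ 0.56721066 -0.23955409  0.12627254] 2.4
```

View pics/a1.png

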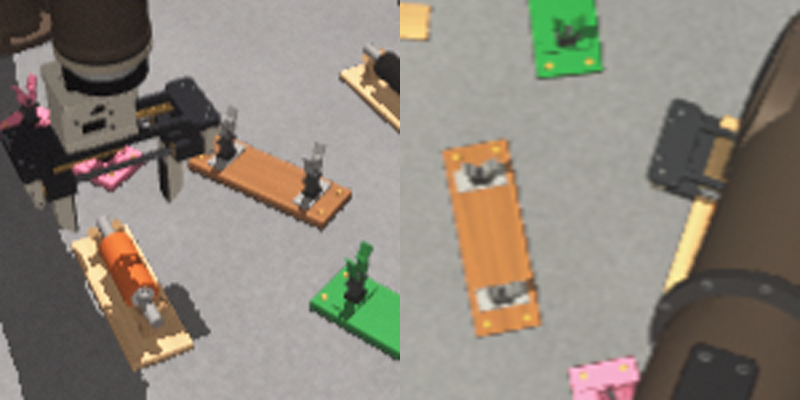

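The scene crop shows the open fingers straddling the stand, with the roller between them at crop (130,265). Descending and gripping.

Request:
drive_tool(increments=[{"grip": -1,"tx": 0,"ty": 0,"tz": -0.06},{"grip": -1,"tx": 0,"ty": 0,"tz": -0.12},{"grip": -1,"tx": 0,"ty": 0,"tz": -0.17},{"grip": -1,"tx": 0,"ty": 0,"tz": -0.21},{"grip": -1,"tx": 0,"ty": 0,"tz": -0.24},{"grip": -1,"tx": 0,"ty": 0,"tz": -0.25},{"grip": -1,"tx": 0,"ty": 0,"tz": -0.25},{"grip": -1,"tx": 0,"ty": 0,"tz": -0.25}])

```text
invalid input
```

Request:
drive_tool(increments=[{"grip": 1,"tz": 0},{"grip": 1,"tz": 0},{"grip": 1,"tz": 0},{"grip": 1,"tz": 0},{"grip": 1,"tz": 0},{"grip": 1,"tz": 0},{"grip": 1,"tz": 0},{"grip": 1,"tz": 0}], newtons=30)

```text
invalid input
```

Request:
drive_tool(increments=[{"grip": -1,"tx": 0,"ty": 0,"tz": -0.06,"turn": 0},{"grip": -1,"tx": 0,"ty": 0,"tz": -0.12,"turn": 0},{"grip": -1,"tx": 0,"ty": 0,"tz": -0.17,"turn": 0},{"grip": -1,"tx": 0,"ty": 0,"tz": -0.21,"turn": 0},{"grip": -1,"tx": 0,"ty": 0,"tz": -0.24,"turn": 0},{"grip": -1,"tx": 0,"ty": 0,"tz": -0.25,"turn": 0},{"grip": -1,"tx": 0,"ty": 0,"tz": -0.25,"turn": 0},{"grip": -1,"tx": 0,"ty": 0,"tz": -0.25,"turn": 0}])

```text
clock: 3.3
position: [0.5689, -0.2401, 0.0286]
ee_rot: [0.554, 3.088, -0.007]
force: [-0.5, -0.3, -0.0]
width: 1.001
```

Request:
drive_tool(increments=[{"grip": 1,"tx": -0.004,"ty": 0,"tz": -0.007,"turn": 0},{"grip": 1,"tx": -0.004,"ty": 0,"tz": -0.007,"turn": 0},{"grip": 1,"tx": -0.004,"ty": 0,"tz": -0.007,"turn": 0},{"grip": 1,"tx": -0.004,"ty": 0,"tz": -0.007,"turn": 0},{"grip": 1,"tx": -0.004,"ty": 0,"tz": -0.007,"turn": 0},{"grip": 1,"tx": -0.004,"ty": 0,"tz": -0.007,"turn": 0},{"grip": 1,"tx": -0.004,"ty": 0,"tz": -0.007,"turn": 0},{"grip": 1,"tx": -0.004,"ty": 0,"tz": -0.007,"turn": 0},{"grip": 1,"tx": -0.004,"ty": 0,"tz": -0.007,"turn": 0},{"grip": 1,"tx": -0.004,"ty": 0,"tz": -0.007,"turn": 0}], newtons=50)

```text
clock: 4.3
position: [0.5677, -0.2389, 0.0259]
ee_rot: [0.553, 3.088, -0.005]
force: [1.1, 4.9, 1.1]
width: 0.382
```

Opening is 35 mm, so the cover is gripped. Lifting straight out.

Request:
drive_tool(increments=[{"grip": 1,"tx": 0,"ty": 0,"tz": 0.03,"turn": 0},{"grip": 1,"tx": 0,"ty": 0,"tz": 0.08,"turn": 0},{"grip": 1,"tx": 0,"ty": 0,"tz": 0.14,"turn": 0},{"grip": 1,"tx": 0,"ty": 0,"tz": 0.2,"turn": 0},{"grip": 1,"tx": 0,"ty": 0,"tz": 0.26,"turn": 0},{"grip": 1,"tx": 0,"ty": 0,"tz": 0.3,"turn": 0},{"grip": 1,"tx": 0,"ty": 0,"tz": 0.31,"turn": 0},{"grip": 1,"tx": 0,"ty": 0,"tz": 0.31,"turn": 0},{"grip": 1,"tx": 0,"ty": 0,"tz": 0.31,"turn": 0}])

```text
clock: 5.2
position: [0.567, -0.2389, 0.149]
ee_rot: [0.553, 3.089, -0.005]
force: [-0.2, 0.2, -1.9]
width: 0.379
```

Run:
```python
from h import *
s=observe();print(s["joints"].round(2),s["position"],s["width"],s["force"],s["clock"])
im=get_image("scene")[:,:,::-1]
cv2.imwrite("pics/a2.png",cv2.resize(im[130:300,200:370],(560,560),interpolation=2))
for z in(.1688,.165):print(proj("scene",(s["position"][0],s["position"][1],z)))
```

```text
[ 0.1   0.5   0.31  1.71 -0.17  0.96  1.69] [ 0.5669922  -0.23887071  0.14900973] 0.378785414908683 [-0.1726585   0.17545767 -1.88329309] 5.2
[263.89798677 215.6124806 ]
[264.01984457 216.73633628]
```

View pics/a2.png

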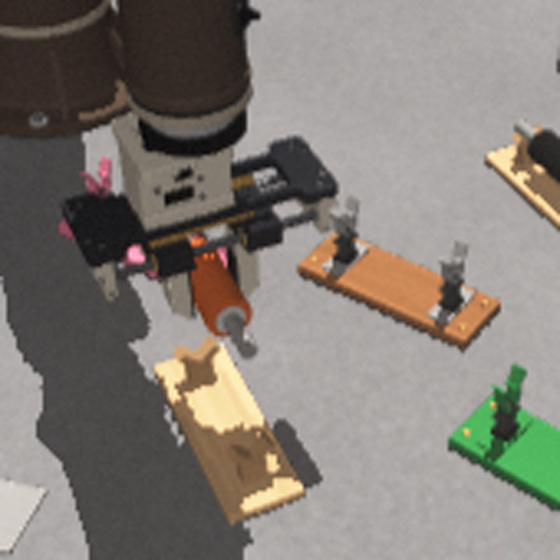

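Roller is held and the stand is empty. The shaft end shows at crop (243,345) and the clip tops at (345,203) and (458,247). I'll check tilt and the clip positions against those.

Run:
```python
from h import *
y=np.radians(-20.4)
print("end pred",proj("scene",(.567+.08*np.cos(y),-.239+.08*np.sin(y),.1678)),"seen",243*170/560+200,345*170/560+130)
im=cv2.cvtColor(cv2.imread("pics/scene0.png"),cv2.COLOR_BGR2RGB)
yw=np.radians(8.7);u=np.array([np.cos(yw),np.sin(yw)]);v=np.array([-u[1],u[0]]);c=np.array([.5478,-.006])
for s in(-.06,.06):
    for z in (.078,.062,.012):
        print(s,z,[proj("scene",[*(c+s*u+w*v),z]).round(1).tolist() for w in(-.01,0,.01)])
g=get_image("scene")[...,::-1]; cv2.imwrite("pics/a3.png",cv2.resize(g[180:245,285:360],(750,650),interpolation=cv2.INTER_NEAREST))
```

```text
end pred [275.75651578 235.61091174] seen 273.7678571428571 234.73214285714286
-0.06 0.078 [[302.4, 193.0], [304.3, 191.4], [306.2, 189.7]]
-0.06 0.062 [[302.5, 197.1], [304.4, 195.4], [306.3, 193.8]]
-0.06 0.012 [[302.9, 209.4], [304.7, 207.7], [306.5, 206.0]]
0.06 0.078 [[335.4, 207.2], [337.2, 205.4], [339.0, 203.6]]
0.06 0.062 [[335.2, 211.3], [337.0, 209.5], [338.8, 207.7]]
0.06 0.012 [[334.8, 223.8], [336.5, 221.9], [338.2, 220.1]]
```

View pics/a3.png

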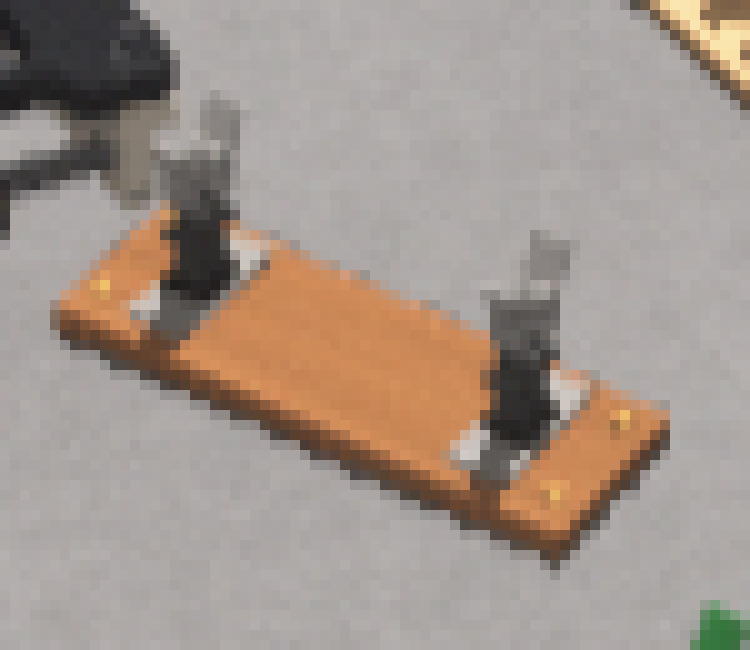

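Shaft is level, and the clips agree with the board-based estimate to a few mm. Moving over the rack and turning 29°.

Request:
drive_tool(increments=[{"grip": 1,"tx": 0,"ty": 0.06,"tz": 0,"turn": 0.06},{"grip": 1,"tx": -0.01,"ty": 0.14,"tz": 0,"turn": 0.12},{"grip": 1,"tx": -0.02,"ty": 0.23,"tz": 0,"turn": 0.19},{"grip": 1,"tx": -0.03,"ty": 0.32,"tz": 0,"turn": 0.26},{"grip": 1,"tx": -0.04,"ty": 0.41,"tz": 0,"turn": 0.33},{"grip": 1,"tx": -0.045,"ty": 0.49,"tz": 0,"turn": 0.4},{"grip": 1,"tx": -0.045,"ty": 0.55,"tz": 0,"turn": 0.46},{"grip": 1,"tx": -0.045,"ty": 0.582,"tz": 0,"turn": 0.483},{"grip": 1,"tx": -0.045,"ty": 0.582,"tz": 0,"turn": 0.483},{"grip": 1,"tx": -0.045,"ty": 0.582,"tz": -0.05,"turn": 0.483},{"grip": 1,"tx": -0.045,"ty": 0.582,"tz": -0.1,"turn": 0.483},{"grip": 1,"tx": -0.045,"ty": 0.582,"tz": -0.12,"turn": 0.483},{"grip": 1,"tx": -0.045,"ty": 0.582,"tz": -0.12,"turn": 0.483},{"grip": 1,"tx": -0.045,"ty": 0.582,"tz": -0.12,"turn": 0.483}])

```text
clock: 6.7
position: [0.5494, -0.0069, 0.1012]
ee_rot: [-0.235, 3.129, -0.005]
force: [0.4, -0.6, -1.9]
width: 0.381
```

Run:
```python
from h import *
s=observe();print(s["joints"].round(2),s["position"],s["ee_rot"],s["width"],s["force"],s["clock"])
im=get_image("scene")[:,:,::-1]
cv2.imwrite("pics/a4.png",cv2.resize(im[150:250,260:380],(720,600),interpolation=2))
```

```text
[-0.19  0.45  0.14  1.91 -0.08  0.78  1.71] [ 0.54941162 -0.00688452  0.10115867] [-0.23486187  3.12879519 -0.00451158] 0.3806643446686323 [ 0.38855454 -0.55474314 -1.86892244] 6.7
```

View pics/a4.png

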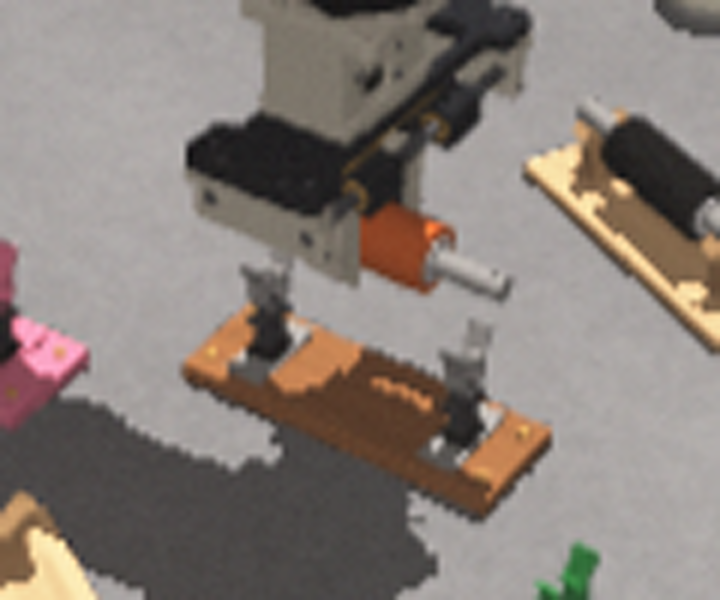

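Shaft is directly above and parallel to the clips; its end is at crop (505,285) and the clip tops are at (265,270) and (470,340). Lowering into the lips.

Request:
drive_tool(increments=[{"grip": 1,"tx": -0.001,"ty": 0.002,"tz": -0.03,"turn": 0.002},{"grip": 1,"tx": -0.001,"ty": 0.002,"tz": -0.06,"turn": 0.002},{"grip": 1,"tx": -0.001,"ty": 0.002,"tz": -0.08,"turn": 0.002},{"grip": 1,"tx": -0.001,"ty": 0.002,"tz": -0.095,"turn": 0.002},{"grip": 1,"tx": -0.001,"ty": 0.002,"tz": -0.105,"turn": 0.002},{"grip": 1,"tx": -0.001,"ty": 0.002,"tz": -0.115,"turn": 0.002},{"grip": 1,"tx": -0.001,"ty": 0.002,"tz": -0.12,"turn": 0.002},{"grip": 1,"tx": -0.001,"ty": 0.002,"tz": -0.12,"turn": 0.002}], newtons=60)

```text
clock: 7.55
position: [0.5492, -0.0058, 0.0534]
ee_rot: [-0.239, 3.128, -0.004]
force: [-0.5, -0.1, -1.8]
width: 0.384
```

Request:
drive_tool(increments=[{"grip": 1,"tx": 0,"ty": 0,"tz": -0.01,"turn": 0},{"grip": 1,"tx": 0,"ty": 0,"tz": -0.02,"turn": 0},{"grip": 1,"tx": 0,"ty": 0,"tz": -0.03,"turn": 0},{"grip": 1,"tx": 0,"ty": 0,"tz": -0.036,"turn": 0},{"grip": 1,"tx": 0,"ty": 0,"tz": -0.04,"turn": 0},{"grip": 1,"tx": 0,"ty": 0,"tz": -0.043,"turn": 0},{"grip": 1,"tx": 0,"ty": 0,"tz": -0.043,"turn": 0},{"grip": 1,"tx": 0,"ty": 0,"tz": -0.043,"turn": 0}])

```text
clock: 8.35
position: [0.5489, -0.0058, 0.0359]
ee_rot: [-0.239, 3.129, -0.004]
force: [0.3, 0.8, -1.9]
width: 0.379
```

Down at axis z of about 54.7 mm, with no force. I'll press 3 mm further to feel for the seat.

Request:
drive_tool(increments=[{"grip": 1,"tx": 0,"ty": 0,"tz": -0.003,"turn": 0},{"grip": 1,"tx": 0,"ty": 0,"tz": -0.006,"turn": 0},{"grip": 1,"tx": 0,"ty": 0,"tz": -0.008,"turn": 0},{"grip": 1,"tx": 0,"ty": 0,"tz": -0.008,"turn": 0}])

```text
clock: 8.75
position: [0.5493, -0.0064, 0.0352]
ee_rot: [-0.237, 3.127, -0.004]
force: [-9.4, -1.2, 31.5]
width: 0.377
```

Run:
```python
from h import *
s=observe();print(s["position"],s["width"],s["force"],s["ft_torque"],s["clock"])
im=get_image("scene")[:,:,::-1]
cv2.imwrite("pics/a5.png",cv2.resize(im[150:250,260:380],(720,600),interpolation=2))
```

```text
[ 0.54931662 -0.0064132   0.03524527] 0.37745917408520974 [-9.35987376 -1.21632547 31.4649411 ] [-0.22472248  2.00605261 -0.02999606] 8.75
```

View pics/a5.png

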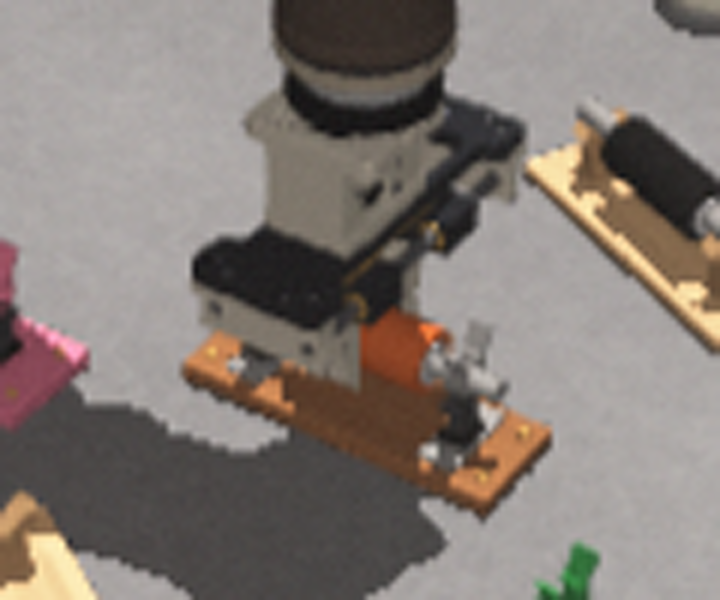

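It hit a firm stop at axis z of about 54 mm with 31 N, which is consistent with being seated. Easing off, opening slowly and rising a little.

Request:
drive_tool(increments=[{"grip": 1,"tx": 0,"ty": 0,"tz": 0.001,"turn": 0},{"grip": 1,"tx": 0,"ty": 0,"tz": 0.002,"turn": 0},{"grip": -1,"tx": 0,"ty": 0,"tz": 0.002,"turn": 0},{"grip": -1,"tx": 0,"ty": 0,"tz": 0.002,"turn": 0},{"grip": -1,"tx": 0,"ty": 0,"tz": 0.002,"turn": 0},{"grip": -1,"tx": 0,"ty": 0,"tz": 0.002,"turn": 0},{"grip": -1,"tx": 0,"ty": 0,"tz": 0.002,"turn": 0},{"grip": -1,"tx": 0,"ty": 0,"tz": 0.002,"turn": 0},{"grip": -1,"tx": 0,"ty": 0,"tz": 0.002,"turn": 0},{"grip": -1,"tx": 0,"ty": 0,"tz": 0.002,"turn": 0}])

```text
clock: 9.8
position: [0.5493, -0.0064, 0.036]
ee_rot: [-0.237, 3.127, -0.004]
force: [0.3, 0.2, -0.4]
width: 0.986
```

Request:
drive_tool(increments=[{"grip": -1,"tx": 0,"ty": 0,"tz": 0.05,"turn": 0},{"grip": -1,"tx": 0,"ty": 0,"tz": 0.12,"turn": 0},{"grip": -1,"tx": 0,"ty": 0,"tz": 0.22,"turn": 0},{"grip": -1,"tx": 0,"ty": 0,"tz": 0.32,"turn": 0},{"grip": -1,"tx": 0,"ty": 0,"tz": 0.4,"turn": 0},{"grip": -1,"tx": -0.1,"ty": 0.1,"tz": 0.45,"turn": 0},{"grip": -1,"tx": -0.2,"ty": 0.2,"tz": 0.45,"turn": 0},{"grip": -1,"tx": -0.2,"ty": 0.3,"tz": 0.45,"turn": 0},{"grip": -1,"tx": -0.2,"ty": 0.4,"tz": 0.45,"turn": 0},{"grip": -1,"tx": -0.2,"ty": 0.5,"tz": 0.45,"turn": 0},{"grip": -1,"tx": -0.2,"ty": 0.5,"tz": 0.45,"turn": 0}])

```text
clock: 10.9
position: [0.4683, 0.2, 0.2162]
ee_rot: [-0.25, 3.126, 0.0]
force: [0.4, -0.6, 0.5]
width: 0.998
```

Run:
```python
from h import *
s=observe();print(s["position"],s["clock"],s["force"])
im=get_image("scene")[:,:,::-1]; t=get_image("top")[:,:,::-1]
cv2.imwrite("pics/a6.png",np.hstack([cv2.resize(im[180:245,285:350+15][:, :],(460,400),interpolation=2),cv2.resize(t[145:225,295:363],(340,400),interpolation=2)]))
yw=np.radians(8.7);u=np.array([np.cos(yw),np.sin(yw)]);c=np.array([.549,-.006])
for x in(-.08,-.04,.04,.08):print(x,proj("scene",[*(c+x*u),.055]).round(1),proj("top",[*(c+x*u),.055]).round(1))
```

```text
[0.46829887 0.20001475 0.21618956] 10.9 [ 0.42978963 -0.57344616  0.51483575]
-0.08 [299.6 195.1] [332.8 206.9]
-0.04 [310.  199.6] [330.5 194.1]
0.04 [331.6 209. ] [325.8 168.7]
0.08 [342.9 214. ] [323.5 156.1]
```

View pics/a6.png

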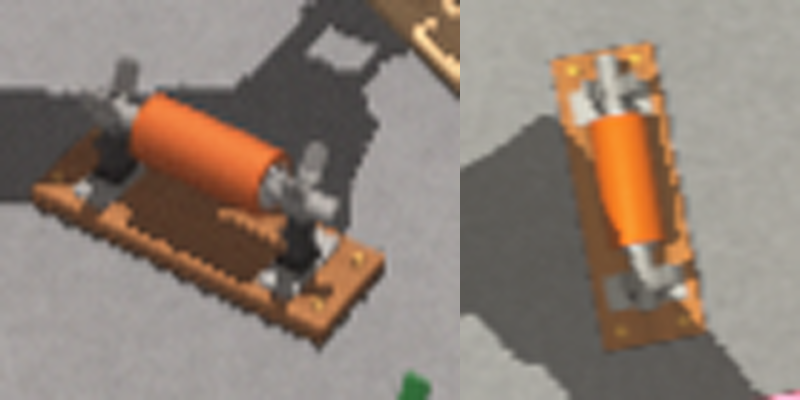

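Both views show the roller lying in both clips. A numeric height check of each cover end will confirm neither end is proud (an unsnapped end would be more than 7 mm high).

Run:
```python
from h import *
def ends(n,lo,bx):
    im=get_image(n); m=mask(im,lo,(16,255,255),bx); c=big(m); r=cv2.minAreaRect(c); b=cv2.boxPoints(r)
    i=np.argmin([np.linalg.norm(b[1]-b[0]),np.linalg.norm(b[2]-b[1])])
    print(n,r); return (b[i]+b[i+1])/2,(b[(i+2)%4]+b[(i+3)%4])/2
T=ends("top",(3,195,60),(312,160,342,205)); S=ends("scene",(3,195,60),(300,190,340,220))
T=sorted(T,key=lambda p:p[1]); S=sorted(S,key=lambda p:-p[0])
for t,s in zip(T,S):
    # least-squares intersect of two rays
    A=np.zeros((3,3));b=np.zeros(3)
    for n,p in(("top",t),("scene",s)):
        e=np.array(camera_info(n)["eye"]);d=ray(n,p,0)-e;d/=np.linalg.norm(d);P=np.eye(3)-np.outer(d,d);A+=P;b+=P@e
    print(t,s,np.linalg.solve(A,b).round(4))
print(observe()["clock"])
```

```text
top ((327.6756591796875, 180.55404663085938), (24.659847259521484, 10.357135772705078), 80.53767395019531)Traceback (most recent call last):
  File "<stdin>", line 6, in <module>
  File "<stdin>", line 3, in ends
  File "h.py", line 12, in big
    return max(cv2.findContours(m,0,cv2.CHAIN_APPROX_NONE)[0],key=cv2.contourArea)
ValueError: max() iterable argument is empty
```

Run:
```python
from h import *
def ends(n,lo,bx):
    im=get_image(n); m=mask(im,lo,(16,255,255),bx); c=big(m); r=cv2.minAreaRect(c); b=cv2.boxPoints(r)
    i=int(np.linalg.norm(b[1]-b[0])>np.linalg.norm(b[2]-b[1]))
    print(n,r); return (b[i]+b[i+1])/2,(b[(i+2)%4]+b[(i+3)%4])/2
T=ends("top",(3,195,60),(312,160,342,205)); S=ends("scene",(3,165,170),(300,190,335,216))
T=sorted(T,key=lambda p:p[1]); S=sorted(S,key=lambda p:-p[0])
for t,s in zip(T,S):
    A=np.zeros((3,3));b=np.zeros(3)
    for n,p in(("top",t),("scene",s)):
        e=np.array(camera_info(n)["eye"]);d=ray(n,p,0)-e;d/=np.linalg.norm(d);P=np.eye(3)-np.outer(d,d);A+=P;b+=P@e
    print(t,s,np.linalg.solve(A,b).round(4))
print(observe()["clock"])
```

```text
top ((327.6756591796875, 180.55404663085938), (24.659847259521484, 10.357135772705078), 80.53767395019531)
scene ((320.1000061035156, 202.30003356933594), (23.702320098876953, 7.602630138397217), 26.56505012512207)
[325.64862 168.39189] [330.7     207.60004] [ 0.5874 -0.0007  0.0608]
[329.7027 192.7162] [309.5     197.00003] [ 0.5108 -0.0117  0.0662]
11.2
```

The mask lost the shaded underside, so those heights are biased upward and the end-to-end result is inconclusive. I'll measure the sub-pixel upper edge of the cover and look closer.

Run:
```python
from h import *
im=get_image("scene"); c=im.astype(float); f=c[...,0]-c[...,2]  # orange-ness
yw=np.radians(8.7);u=np.array([np.cos(yw),np.sin(yw)]);ctr=np.array([.549,-.006])
xs=[];ys=[]
for x in range(312,328):
    col=f[188:212,x]; j=np.where(col>75)[0][0]; a,b=col[j-1],col[j]; ys.append(188+j-1+(75-a)/(b-a)); xs.append(x)
print(np.round(ys,1)); k=np.polyfit(xs,ys,1); print("edge slope deg",np.degrees(np.arctan(k[0])),"y@320",np.polyval(k,320))
e=np.array(camera_info("scene")["eye"])
def edge(za,zb):  # silhouette upper edge of 18mm cylinder
    out=[]
    for x,z in((-.035,za),(.035,zb)):
        P=np.array([*(ctr+x*u),z]); ax=np.array([*u,0]); d=P-e; n=np.cross(ax,d); n/=np.linalg.norm(n); n*=np.sign(n[2]); out.append(proj("scene",P+.018*n))
    (x0,y0),(x1,y1)=out; s=(y1-y0)/(x1-x0); return np.degrees(np.arctan(s)).round(1),(y0+s*(320-x0)).round(1)
print("home",edge(.055,.055),"left up",edge(.0625,.0555),"right up",edge(.0555,.0625),"both up",edge(.067,.067))
cv2.imwrite("pics/a7.png",cv2.resize(im[182:236,288:356,::-1],(748,594),interpolation=cv2.INTER_CUBIC))
```

```text
[195.2 195.4 195.5 196.3 196.4 196.5 197.4 197.5 197.7 198.4 198.7 199.4
 199.7 200.1 200.5 200.8]
edge slope deg 21.410533482090763 y@320 198.03753076734102
home (np.float64(23.1), np.float64(197.6)) left up (np.float64(27.5), np.float64(196.3)) right up (np.float64(18.3), np.float64(196.9)) both up (np.float64(22.9), np.float64(194.5))
```

View pics/a7.png

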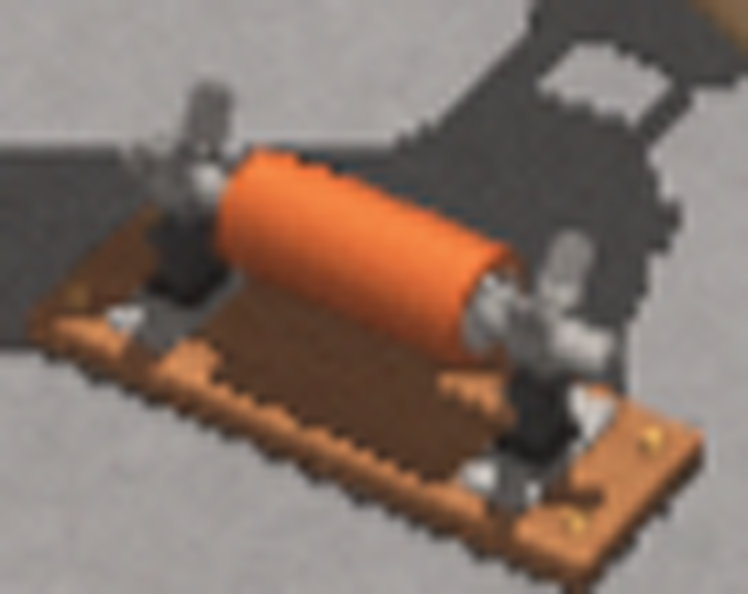

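The zoom shows both ends between the clip jaws. The edge height matches home, but its slope (21.4°) lies between home (23.1°) and "+x end slightly up" (18.3°). There's ample time, so I'll press gently with closed fingertips on top of the cover near each end: home means contact at TCP z of about 73 mm, and an end that isn't home would snap in.

Request:
drive_tool(increments=[{"grip": 1,"tx": 0.07,"ty": -0.09,"tz": 0,"turn": 0},{"grip": 1,"tx": 0.14,"ty": -0.18,"tz": 0,"turn": -0.007},{"grip": 1,"tx": 0.2,"ty": -0.28,"tz": 0,"turn": -0.007},{"grip": 1,"tx": 0.25,"ty": -0.38,"tz": 0,"turn": -0.007},{"grip": 1,"tx": 0.276,"ty": -0.46,"tz": 0,"turn": -0.007},{"grip": 1,"tx": 0.276,"ty": -0.504,"tz": -0.05,"turn": -0.007},{"grip": 1,"tx": 0.276,"ty": -0.504,"tz": -0.13,"turn": -0.007},{"grip": 1,"tx": 0.276,"ty": -0.504,"tz": -0.21,"turn": -0.007},{"grip": 1,"tx": 0.276,"ty": -0.504,"tz": -0.27,"turn": -0.007},{"grip": 1,"tx": 0.276,"ty": -0.504,"tz": -0.31,"turn": -0.007},{"grip": 1,"tx": 0.276,"ty": -0.504,"tz": -0.32,"turn": -0.007},{"grip": 1,"tx": 0.276,"ty": -0.504,"tz": -0.32,"turn": -0.007},{"grip": 1,"tx": 0.276,"ty": -0.504,"tz": -0.32,"turn": -0.007}], newtons=20)

```text
clock: 12.55
position: [0.5806, -0.0097, 0.089]
ee_rot: [-0.222, 3.127, -0.005]
force: [0.5, 0.3, -0.2]
width: 0.002
```

Request:
drive_tool(increments=[{"grip": 1,"tx": -0.005,"ty": 0.02,"tz": 0,"turn": 0.006},{"grip": 1,"tx": -0.005,"ty": 0.02,"tz": -0.01,"turn": 0.006},{"grip": 1,"tx": -0.005,"ty": 0.02,"tz": -0.02,"turn": 0.006},{"grip": 1,"tx": -0.005,"ty": 0.02,"tz": -0.03,"turn": 0.006},{"grip": 1,"tx": -0.005,"ty": 0.02,"tz": -0.03,"turn": 0.006}])

```text
clock: 13.05
position: [0.5781, -0.0018, 0.0763]
ee_rot: [-0.232, 3.127, -0.005]
force: [-0.4, 0.2, 0.6]
width: 0.002
```

No contact at 76 mm, so the +x end is not proud. Feeling down to contact.

Request:
drive_tool(increments=[{"grip": 1,"tx": 0,"ty": 0,"tz": -0.004,"turn": 0},{"grip": 1,"tx": 0,"ty": 0,"tz": -0.007,"turn": 0},{"grip": 1,"tx": 0,"ty": 0,"tz": -0.01,"turn": 0},{"grip": 1,"tx": 0,"ty": 0,"tz": -0.01,"turn": 0}])

```text
clock: 13.45
position: [0.5782, -0.002, 0.073]
ee_rot: [-0.231, 3.127, -0.005]
force: [-2.7, -0.0, 8.6]
width: 0.004
```

Contact at 73.0 mm, so the +x end is home. Now the other end.

Request:
drive_tool(increments=[{"grip": 1,"tx": 0,"ty": 0,"tz": 0.04,"turn": 0},{"grip": 1,"tx": -0.07,"ty": -0.011,"tz": 0.05,"turn": 0},{"grip": 1,"tx": -0.148,"ty": -0.022,"tz": 0.05,"turn": 0},{"grip": 1,"tx": -0.148,"ty": -0.022,"tz": 0.05,"turn": 0},{"grip": 1,"tx": -0.148,"ty": -0.022,"tz": 0.03,"turn": 0},{"grip": 1,"tx": -0.148,"ty": -0.022,"tz": 0.02,"turn": 0},{"grip": 1,"tx": -0.148,"ty": -0.022,"tz": 0.01,"turn": 0},{"grip": 1,"tx": -0.148,"ty": -0.022,"tz": 0.01,"turn": 0}])

```text
clock: 14.25
position: [0.5191, -0.0107, 0.0761]
ee_rot: [-0.231, 3.128, -0.005]
force: [0.3, 0.6, 0.0]
width: 0.003
```

Request:
drive_tool(increments=[{"grip": 1,"tx": 0,"ty": 0,"tz": -0.004,"turn": 0},{"grip": 1,"tx": 0,"ty": 0,"tz": -0.008,"turn": 0},{"grip": 1,"tx": 0,"ty": 0,"tz": -0.011,"turn": 0},{"grip": 1,"tx": 0,"ty": 0,"tz": -0.011,"turn": 0}])

```text
clock: 14.65
position: [0.5197, -0.0109, 0.0728]
ee_rot: [-0.231, 3.127, -0.005]
force: [-5.2, -0.4, 16.3]
width: 0.003
```

Both ends make firm contact at 73 mm, so the roller is fully home. Retreating clear.

Request:
drive_tool(increments=[{"grip": 1,"tx": 0,"ty": 0,"tz": 0.05,"turn": 0},{"grip": 1,"tx": 0,"ty": 0,"tz": 0.15,"turn": 0},{"grip": 1,"tx": 0,"ty": 0,"tz": 0.27,"turn": 0},{"grip": 1,"tx": -0.05,"ty": 0.1,"tz": 0.35,"turn": 0},{"grip": 1,"tx": -0.1,"ty": 0.2,"tz": 0.35,"turn": 0},{"grip": -1,"tx": -0.1,"ty": 0.3,"tz": 0.35,"turn": 0},{"grip": -1,"tx": -0.1,"ty": 0.4,"tz": 0.35,"turn": 0},{"grip": -1,"tx": -0.1,"ty": 0.45,"tz": 0.35,"turn": 0},{"grip": -1,"tx": -0.1,"ty": 0.45,"tz": 0.35,"turn": 0},{"grip": -1,"tx": -0.1,"ty": 0.45,"tz": 0.35,"turn": 0}])

```text
clock: 15.65
position: [0.4796, 0.169, 0.2127]
ee_rot: [-0.232, 3.127, -0.006]
force: [0.1, -0.3, -0.2]
width: 0.39
```

Run:
```python
from h import *
print(observe()["position"],observe()["force"])
cv2.imwrite("pics/a8.png",get_image("scene")[...,::-1])
```

```text
[0.47960414 0.16895012 0.21265164] [ 0.08170084 -0.34943912 -0.16268914]
```

View pics/a8.png

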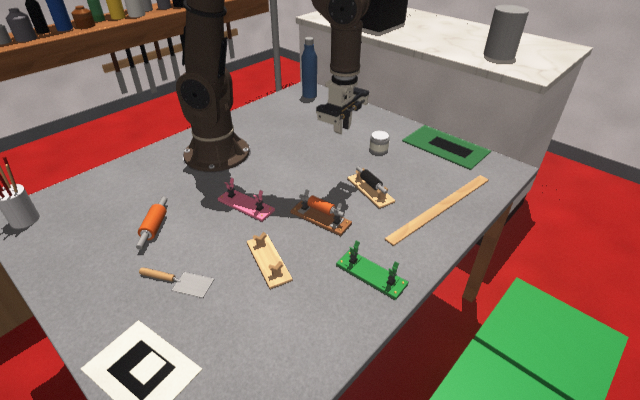

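The final view shows the roller in the brown rack at (321,210), the stand empty, the black roller (374,182) and tin (379,142) unmoved, and the arm clear.

```bash
python3 -c "
from cell import *
sign_off()"
```

```text
the job is handed in; nothing more can be done
```

The orange roller is clipped into the brown rack with both shaft ends home, and I released it and handed the job in at about 16 s.

- **Seating:** when pressed in, it reached a firm stop with its axis at about 54 mm (home is 55 mm) and about 31 N at the wrist. That is above the 10–20 N guide but within the limits.
- **Camera check, not conclusive:** a first height estimate from the two views was unreliable because the mask missed the shaded underside. The slope of the cover's upper edge (21.4°, against 23.1° for fully home) left some doubt about the +x end.
- **Touch check:** I pressed lightly with closed fingertips on the cover near each end. Contact came at 73.0 mm (9 N) and 72.8 mm (16 N), against 73 mm expected for home.
- **Final picture:** the stand is empty, the black roller and ink tin show no movement, and the arm is clear of everything.

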